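# Load a tilt sensor, drop the kickstand and hold the test frame upright

## Task

Take the blue-lidded sensor module from the pocket tray and drop it fully home, upright, into the white square nest on top of the test frame, which leans back on its rail; then flip the frame's red-gripped kickstand down over its dead centre until it stays fully down. Then take the frame by the black carrying handle on its top, keep its rubber runner in the cradle's groove, and swing it up off the rail until it stands upright with the kickstand's foot pressing on the base plate. The frame is back-heavy and falls back if let go, so the program finishes while still holding it there, still, by the handle for the sensor reading; leave everything else alone.

Things in the scene. Friction and masses are not known exactly. Their poses are not given: they have to be found in the camera images.
- cradle: Fixed cradle: grey base plate 200 (x) by 310 (y), 8 mm thick, from 85 mm behind to 115 mm before its origin; along its y axis a groove for the frame's runner (lips 6 mm high, 21 mm apart); behind it a black lean rail along y, 16 mm thick, axis 46 mm behind the groove, 125 mm above the bench, posts at y = +-138. Origin: on the bench, below the groove's middle. +x: the kickstand's side.
- frame: Loose aluminium frame, 0.8 kg +-15 percent, 240 long (y), 20 thick (x), 172 mm high. Origin: middle of the underside of its round runner (16 mm), which rolls in the groove, 8 mm above the bench; z up the frame, x its front (kickstand). It leans 14 degrees back (-x, to the robot) on the rail; upright: z vertical. A heavy unit on its back, 50 mm deep, 35 to 97 mm up, makes it fall back if let go.
- nest_centre (a point): Where the middle of the module is when it is fully home in the nest: 186 mm up the frame, at y = +85 mm. The nest is a white block 44 mm square on the top rail with a square pocket 19.5 mm wide and 14 mm deep (floor 14 mm below this point, mouth level with it, its upper 5 mm flared at 45 degrees), opening along the frame's z; its sides are parallel to the frame's x and y.
- handle_grip (a point): Middle of the black carrying handle, a round bar of 16 mm diameter along the frame's y, 206 mm up the frame, at y = -20 mm. 74 mm are free between its two posts and 26 mm between bar and top rail. The bar may turn between the fingers while the frame swings up.
- kickstand (a joint): Kickstand angle, rad: 0 stowed (leg along the frame's front to +y, 10 degrees upwards, on its stop), 1.92 fully down (10 degrees past plumb, on its stop). Turns about the frame's x axis through the hub. A spring drives it from dead centre (0.96) to the nearer stop: about 2 N down on the red grip starts it, ever less up to dead centre; beyond, it snaps down by itself.
- leg_hub (a point): On the kickstand's pivot axis (along the frame's x), 35 mm in front of the frame's middle plane, at y = -60 mm, 128 mm up the frame.
- leg_grip (a point): Middle of the kickstand's red grip, a round sleeve 16 mm in diameter and about 55 mm long along the leg, 90 mm from the pivot axis; it stands 72 mm in front of the frame's middle plane (the leg is splayed forwards). Its own axes are those of the frame turned by the kickstand angle.
- leg_foot (a point): Centre of the kickstand's black rubber ball foot, 18 mm in diameter, 121 mm from the pivot axis, 85 mm in front of the frame's middle plane. Down and with the frame upright it just rests on the base plate; while the frame leans on the rail it hangs about 20 mm above the plate.
- module_blue_centre (a point): Centre of the sensor module to load: 16 x 16 x 28 mm high, 15 g, lower half black, upper half a blue lid. It stands upright in a pocket of the tray, 8 mm deep, its sides parallel to the tray's. z is up; any quarter turn fits the nest.
- module_white_centre (a point): Centre of a like module with a white lid; stays in the tray.
- module_yellow_centre (a point): Centre of a like module with a yellow lid; stays in the tray.
- tray: Fixed black pocket tray, 115 mm (x) by 170 mm (y), 14 mm high, six pockets 18.5 mm square at x = +-27, y = -54, 0, 54 mm. Origin: centre of its underside on the bench.
- scanner: Bystander: dark bar-code scanner with a red window on its round stand, 200 mm high, 104 mm across its foot. Origin: under its foot.
- flux_cleaner: Bystander: white bottle with a blue cap, 48 mm across, 120 mm high. Origin: under its foot.
- label_roll: Bystander: roll of paper labels lying flat, 64 mm across, 30 mm high. Origin: underneath.
- screwdriver: Bystander: red-handled screwdriver, 170 mm long, lying on the bench. Origin: underneath its middle.
- screw_bin: Bystander: small open blue bin, 100 x 80 x 45 mm. Origin: centre of its underside.

How it is judged:
By the outcome, as a careful person would: the job done as asked, in the order asked, and still so for the second after the job is handed in, while the arm keeps its last pose, push and grip.
It also fails if it takes over 58 s, if anything falls off the work surface, if the arm or the gripper's body presses on something with over 40 N, if the wrist force passes 120 N, or if a joint passes its speed limit or range.

## Robot

A 7-joint arm with a two-finger parallel gripper is mounted at the origin on the work surface. World frame = base frame: x ahead of the robot, y to its left, z up, the work surface at z = 0. Lengths are in m, angles in rad, forces in N, time in s.
With the tool pointing down it reaches from about 0.4 to 0.85 m from the base axis. Payload 10.4 kg.
Tool frame: the origin (TCP) lies on the centre line of the jaws, within the pads' length; the fingertips stand r.finger_overhang ahead of it and the grasp point (between the pads) lies 5 mm behind it (r.finger_overhang is the distance from the TCP to the fingertips, in m); z points along the fingers, y is the line along which they close (so a half turn about z gives the same grasp; the last joint's range is limited). The gripper opens to 87 mm and grips with 3 to 60 N. Pads are 19 mm wide; open, the fingers measure 117 mm over their backs; the gripper's body (75 mm by 190 mm) begins 51 mm behind the grasp point.
Start: joints at [1.185, 0.332, -0.065, 1.46, 0.022, 1.35, -0.088], TCP at [0.222, -0.584, 0.237] pointing down, gripper open.
Joint ranges: [-2.6, 2.6], [-0.5, 2.12], [-1.47, 1.34], [0.16, 2.42], [-1.27, 4.41], [0.06, 2.06], [-2.6, 2.6]. Speed limits (rad/s): [2.22, 2.22, 2.79, 2.79, 3.14, 3.14, 3.14].

## Interface

Orientations are given as a unit quaternion [x, y, z, w].
In Python, from bench import read_state, viewer, r gives the robot as it stands.
- The arm moves only by the tool carry_out, never from a script. Its argument "moves" is a list of rows, each a list of 6 numbers: the shift along the tool's x, y, z in units of 40 mm (1.0 is 40 mm), then the turn, a rotation vector about the tool's x, y, z in units of 8 degrees (1.0 is 8 degrees). A call has 1 to 20 rows; each row shifts and turns the commanded pose from where the row before left it, along the tool's axes as they then stand; what a row does not reach is not made up. A row lasts 1/8 s, in which the tool goes at most 62.5 mm and 10.7 degrees, less where a joint would pass 70% of its speed; a pose out of reach is approached as far as the arm can. A call is refused whole if a number of a shift passes 1 or a number of a turn 1, either way. A call with a gripper value outside its range is refused whole. "fingers" is the finger opening in mm, from 0 to 87, set as the call begins (left out, the last holds). The fingers move at their own pace and stop on an object; "force" is the grip in N (left out, the last holds). Time passes only in rows, so rows that do not move let the fingers close. It gives the time, the measured TCP pose, the force, the opening and the grip force at its end, in the units of the state.
- read_state(): the state, without advancing time (a new reading comes with each control period).
- viewer.camera(name): name is "side" or "top" or "wrist"; returns a dict with "pixels" (384x512x3 uint8, red, green, blue), "range_z" (384x512 float32, m along the optical axis (not along the pixel's ray), 0 where there is no reading), "fx", "fy", "cx", "cy" (pixels), "k1" (the pictures are not rectified: a ray, as slopes to the right and down, at radius r is drawn at 1 + k1 r^2 times it, then the intrinsics apply), "xyz" and "orientation" of the camera in the world. Camera axes: x right, y down, z forward; pixel columns grow to the right and rows downward; lengths in m; the calibration is good to about 2 mm. A picture is of the moment at which its call begins.
- r.close_job(): hands the job in; it is judged then, once.
The state is a dict: "time": time; "joint_positions": joint angles; "joint_vel": joint speeds; "joint_torque": joint torques, N m; "ee_pos": TCP position; "eef_rot": TCP orientation; "ft_force": force on the tool from outside, world axes, zero at the start; "torque": the same for the moment, N m; "width": finger opening in m; "grip_force": force on a finger pad.
Only numpy, scipy, OpenCV 4.12 (cv2) and the standard library are available. Lean on these libraries where they do the work, as an engineer would, in place of code of your own. Each camera call takes 0.05 s, during which the arm holds its last target. There are 200 camera calls.

## Working session

There is one attempt and no reset: what is moved stays moved. The work goes in short steps, Python scripts to look and compute and a tool call to move; the robot and the scene stay as the last step left them, time stands still between calls to the robot, and variables do not carry over. Pictures are saved under pics/ and viewed, at most 10 in all, crops included, and the job is handed in when it is done.

Besides the shell and the picture viewer there is one more tool, called by a JSON object that holds its "method" and its "body", one argument or row to a line. carry_out: Moves the arm, as the interface text tells. Its arguments: {"type":"object","properties":{"moves":{"type":"array","items":{"type":"array","items":{"type":"number"}}},"fingers":{"type":"number"},"force":{"type":"number"}},"required":["moves"]}

```bash
mkdir -p pics; cat > h.py <<'E'
import numpy as np, cv2
from scipy.spatial.transform import Rotation as R
from bench import read_state, viewer, r
def cam(n,save=None):
    c=viewer.camera(n)
    np.savez('%s.npz'%n,**{k:np.array(v) for k,v in c.items()})
    if save: cv2.imwrite('pics/'+save,c['pixels'][:,:,::-1])
    return c
def load(n): 
    d=np.load('%s.npz'%n); return {k:d[k] for k in d}
def pts(c):
    v,u=np.mgrid[0:384,0:512].astype(float)
    return ray(c,u,v)*c['range_z'][...,None]@R.from_quat(c['orientation']).as_matrix().T+c['xyz']
def ray(c,u,v):
    K=np.array([[c['fx'],0,c['cx']],[0,c['fy'],c['cy']],[0,0,1]],float)
    p=np.stack([np.ravel(u),np.ravel(v)],-1).astype(float).reshape(-1,1,2)
    q=cv2.undistortPoints(p,K,np.array([float(c['k1']),0,0,0]))[:,0]
    return np.concatenate([q,np.ones((len(q),1))],1).reshape(np.shape(u)+(3,))
def onz(c,u,v,z):
    d=R.from_quat(c['orientation']).as_matrix()@ray(c,np.array(float(u)),np.array(float(v)))
    return c['xyz']+d*(z-c['xyz'][2])/d[2]
E
python3 - <<'E'
from h import *
a=cam('top','top.png');b=cam('side','side.png')
for c in (a,b): print(c['xyz'],R.from_quat(c['orientation']).as_matrix().round(2).tolist(),c['fx'],c['k1'])
s=read_state();print(s,r.finger_overhang)
t=cv2.resize(a['pixels'],(800,600),interpolation=cv2.INTER_CUBIC)[:,:,::-1];cv2.imwrite('pics/top8.png',t)
t=cv2.resize(b['pixels'],(800,600),interpolation=cv2.INTER_CUBIC)[:,:,::-1];cv2.imwrite('pics/side8.png',t)
E
```

```text
[ 0.48181753 -0.01650155  1.40940512] [[0.02, -1.0, 0.08], [-1.0, -0.02, -0.01], [0.01, -0.08, -1.0]] 428.87576066665235 -0.16141744122002963
[0.14775316 0.89170742 0.71192209] [[-0.91, -0.19, 0.37], [-0.42, 0.45, -0.79], [-0.02, -0.87, -0.49]] 488.8193141213437 0.03912975858559751
{'time': 0.1, 'joint_positions': array([ 1.1854052 ,  0.33279421, -0.06468968,  1.46084482,  0.02161111,
        1.34986257, -0.08849636]), 'joint_vel': array([-0.00277437, -0.00068019, -0.00022907, -0.00200822, -0.00146804,
       -0.00080057, -0.00084457]), 'joint_torque': array([ 1.30756576e-03, -6.24548221e+01,  2.47134443e-02, -3.90721393e+01,
       -6.12518401e-02,  3.65308207e-02,  9.34164609e-05]), 'ee_pos': array([ 0.22168246, -0.58403219,  0.23584846]), 'eef_rot': array([ 9.83591328e-01,  1.80409896e-01, -1.42378010e-04, -5.89683469e-04]), 'ft_force': array([ 0.68446062, -0.37206564,  0.13193072]), 'torque': array([-0.01673352, -0.04720137,  0.02725116]), 'grip_force': 0.0, 'width': 0.08709869362375033} 0.014
```

View pics/top8.png

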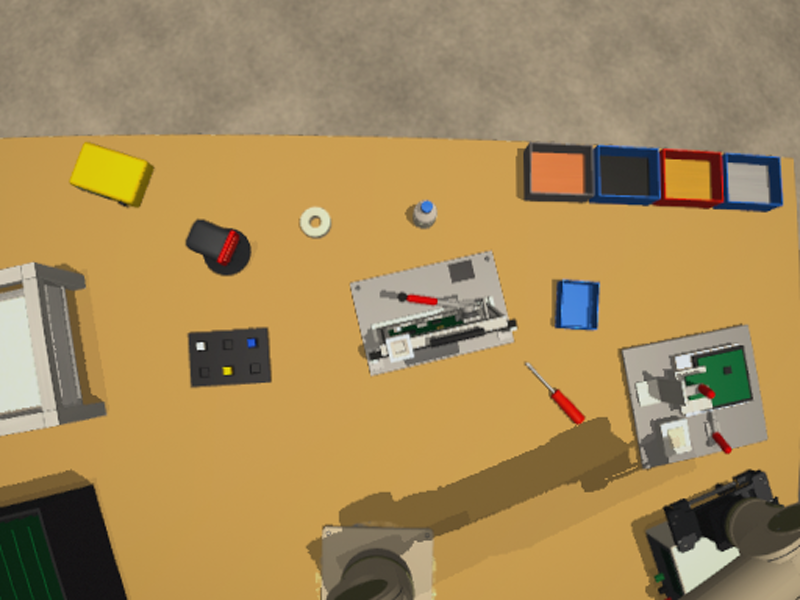

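View pics/side8.png

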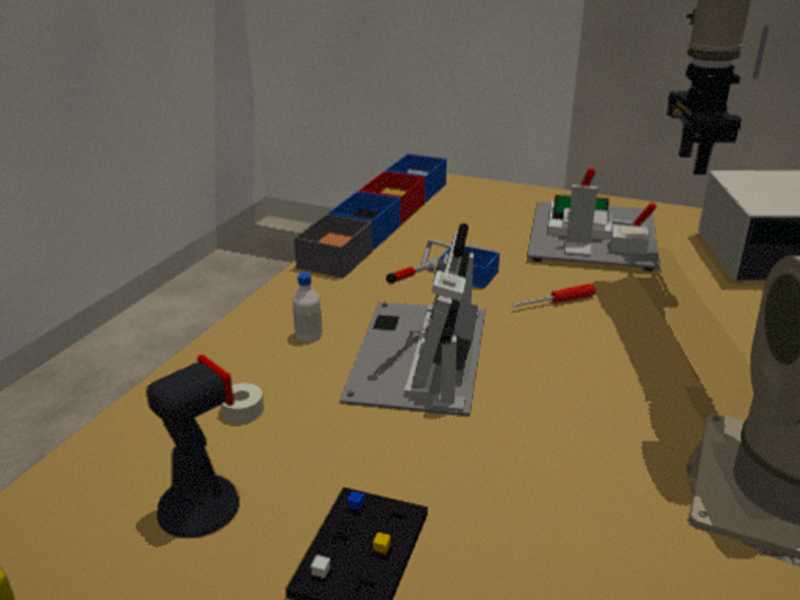

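The top view (800x600) shows the cradle plate with corners near (350,283), (490,252), (516,343) and (371,375), and the nest at (400,347). The handle is at (460,335), the red grip at (420,299), and the blue module at (252,342) in the tray, which is centred at (230,357). The side view agrees: the frame leans back and the leg is stowed.

```bash
python3 - <<'E'
from h import *
a=load('top');P=pts(a)
s=.64
q=np.array([onz(a,u*s,v*s,.008) for u,v in [(350,283),(490,252),(516,343),(371,375)]]);print(q.round(4))
print('sides',[np.linalg.norm(q[i]-q[(i+1)%4]).round(4) for i in range(4)])
yaw=[np.arctan2(*(-(q[0]-q[1])[:2]*[1,-1])[:2]) , np.arctan2(*(-(q[3]-q[2])[:2]*[1,-1]))]
print('yaw',np.degrees(yaw))
# colour blobs
hsv=cv2.cvtColor(a['pixels'],cv2.COLOR_RGB2HSV)
def blob(mask,box,z):
    u0,v0,u1,v1=box;m=np.zeros((384,512),bool);m[v0:v1,u0:u1]=1;m&=mask
    v,u=np.nonzero(m);p=P[m]
    print(len(u),u.mean(),v.mean(),'onz',onz(a,u.mean(),v.mean(),z).round(4),'depth med',np.median(p,0).round(4))
tr=(120,208,175,250)
H,S,V=[hsv[...,i].astype(int) for i in range(3)]
blob((H>100)&(H<130)&(S>120)&(V>80),tr,.034)
blob((H>18)&(H<35)&(S>120)&(V>120),(135,225,160,245),.034)
blob((S<60)&(V>140),(122,212,140,230),.034)
t=np.array([onz(a,u*s,v*s,.014) for u,v in [(189,333),(268,328),(271,381),(192,387)]]);print('tray',t.round(4),t.mean(0))
# red grip
blob(((H<8)|(H>172))&(S>150)&(V>80),(250,180,285,200),.17)
# nest top
blob((S<70)&(V>150)&(P[...,2]>.17)&(P[...,2]<.2),(240,205,270,235),.183)
# plate fit with depth
m=(P[...,2]>.003)&(P[...,2]<.013);m[:, :215]=0;m[:,335:]=0;m[:155]=0;m[245:]=0
print('plate z',np.median(P[m][:,2]), m.sum())
# top structure heights
m=(P[...,2]>.185);m[:, :215]=0;m[:,335:]=0;m[:155]=0;m[245:]=0
p=P[m];print(len(p),p.mean(0),p[:,2].max(),np.percentile(p,[2,98],axis=0).round(3).tolist())
# tray rough fov of depth
img=a['pixels'][150:250,205:345];cv2.imwrite('pics/crop1.png',cv2.resize(img,None,fx=5.7,fy=5.7,interpolation=cv2.INTER_CUBIC)[:,:,::-1])
E
```

```text
[[ 0.6259  0.0682  0.008 ]
 [ 0.6993 -0.2264  0.008 ]
 [ 0.5077 -0.2838  0.008 ]
 [ 0.4344  0.0191  0.008 ]]
sides [np.float64(0.3036), np.float64(0.2), np.float64(0.3117), np.float64(0.1976)]
yaw [13.99377782 13.59505421]
33 160.42424242424244 219.06060606060606 onz [0.4957 0.2683 0.034 ] depth med [0.4959 0.2697 0.0308]
26 144.8846153846154 236.92307692307693 onz [0.4368 0.3171 0.034 ] depth med [0.4366 0.3173 0.0323]
24 127.91666666666667 221.08333333333334 onz [0.4861 0.375  0.034 ] depth med [0.4863 0.3748 0.0327]
tray [[0.5116 0.4053 0.014 ]
 [0.5267 0.2369 0.014 ]
 [0.4165 0.2269 0.014 ]
 [0.3985 0.3945 0.014 ]] [0.4633279  0.31589479 0.014     ]
86 269.7674418604651 191.47674418604652 onz [ 0.5822 -0.0752  0.17  ] depth med [ 0.5823 -0.0743  0.1696]
292 256.0239726027397 221.6027397260274 onz [ 0.494  -0.0371  0.183 ] depth med [ 0.4951 -0.0371  0.1828]
plate z 0.007073594011177686 3523
357 [ 0.50599923 -0.09149611  0.34309986] 1.4094051216146626 [[0.479, -0.184, 0.186], [0.529, -0.014, 1.409]]
```

View pics/crop1.png

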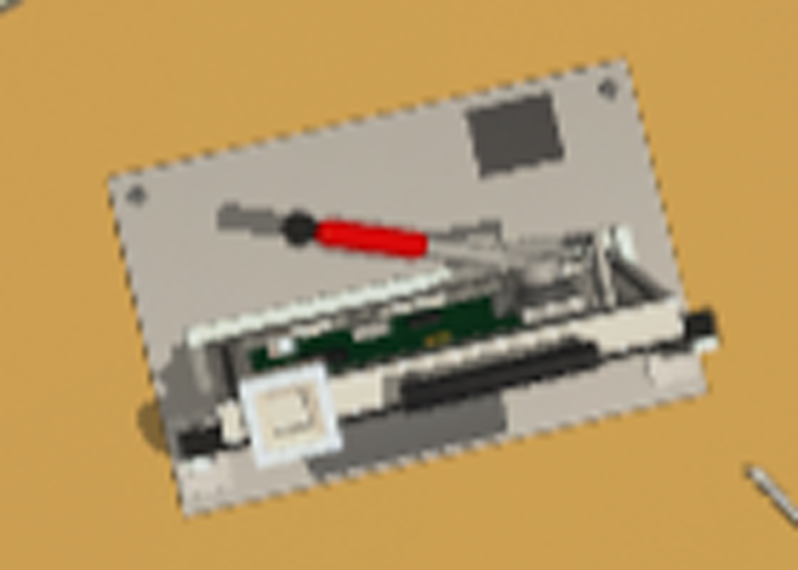

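The crop confirms the plate corners, at crop pixels (110,178), (622,60), (707,392) and (185,515). It also shows the nest centred at about (290,413), the handle from (403,393) to (598,352), and the red grip from (318,230) to (427,245).

```bash
cat >> h.py <<'E'
from scipy.optimize import least_squares
def frame(x,tilt=14):
    Rz=R.from_euler('z',x[2]); return np.array([x[0],x[1],.008]), (Rz*R.from_euler('y',-tilt,degrees=True)).as_matrix()
def plan(p,tx,tz,s=None):
    "target TCP pos p, tool z dir tz, tool x approx tx -> delta in move units"
    s=s or read_state(); R0=R.from_quat(s['eef_rot']).as_matrix()
    tz=np.array(tz,float)/np.linalg.norm(tz); ty=np.cross(tz,tx); ty/=np.linalg.norm(ty)
    R1=np.stack([np.cross(ty,tz),ty,tz],1)
    d=np.array(p)-s['ee_pos']
    print('pos',s['ee_pos'].round(4),'target',np.round(p,4))
    print(' shift in current axes',(R0.T@d/.04).round(3),' turn',(R.from_matrix(R0.T@R1).as_rotvec(degrees=True)/8).round(3),' shift in turned axes',(R1.T@d/.04).round(3))
    return R1
E
python3 - <<'E'
from h import *
a=load('top');s=1/5.7
K=np.array([[a['fx'],0,a['cx']],[0,a['fy'],a['cy']],[0,0,1]],float)
RM=R.from_quat(a['orientation']).as_matrix()
px=np.array([(110,178),(622,60),(707,392),(185,515),(290,413),(500,372),(372,238)])*s+[205,150]
px-=.4 # resize half-pixel
def mod(x):
    o,F=frame(x);C=frame(x,0)[1];oc=o*[1,1,0]
    c=[oc+C@np.array(v) for v in [(.115,.155,.008),(.115,-.155,.008),(-.085,-.155,.008),(-.085,.155,.008)]]
    f=[o+F@np.array(v) for v in [(0,.085,.186),(0,-.02,.212),(.072,.0286,.147)]]
    return np.array(c+f)
def proj(X):
    return cv2.projectPoints(X,cv2.Rodrigues(RM.T)[0],-RM.T@a['xyz'],K,np.array([float(a['k1']),0,0,0]))[0][:,0]
q=least_squares(lambda x:(proj(mod(x))-px).ravel(),[.55,-.1,.24],loss='soft_l1').x
print(q,np.degrees(q[2]));print((proj(mod(q))-px).round(2).tolist())
np.save('q.npy',q);print(mod(q)[4:].round(4))
plan((.45,-.2,.35),(1,.1,0),(0,0,-1))
E
```

```text
[ 0.5560057  -0.10764085  0.25032916] 14.342804436368539
[[-0.73, -0.69], [0.78, -0.77], [0.14, -0.21], [-0.33, -0.23], [0.34, 0.44], [0.78, 1.24], [-1.41, 0.17]]
[[ 0.4914 -0.0364  0.1885]
 [ 0.5113 -0.1397  0.2137]
 [ 0.5822 -0.0714  0.1681]]
pos [ 0.2217 -0.584   0.2358] target [ 0.45 -0.2   0.35]
 shift in current axes [ 8.744 -6.954 -2.846]  turn [-0.009  0.002  1.885]  shift in turned axes [ 6.635 -8.985 -2.854]
```

{"method": "carry_out", "body": {
  "moves": [
    [0,0,-0.95,0,0,0],
    [0,0,-0.95,0,0,0],
    [0,0,-0.95,0,0,0],
    [0.97,-0.77,0,0,0,0],
    [0.97,-0.77,0,0,0,0],
    [0.97,-0.77,0,0,0,0],
    [0.97,-0.77,0,0,0,0],
    [0.97,-0.77,0,0,0,0],
    [0.97,-0.77,0,0,0,0],
    [0.97,-0.77,0,0,0,0],
    [0.97,-0.77,0,0,0,0],
    [0.97,-0.77,0,0,0,0],
    [0,0,0,0,0,0.94],
    [0,0,0,0,0,0.94]
  ]
}}

```text
time: 1.85
ee_pos: [0.4501, -0.2006, 0.3502]
eef_rot: [0.999, 0.049, -0.0, -0.0]
ft_force: [0.7, -1.0, -0.2]
width: 0.087
grip_force: 0.0
```

{"method": "carry_out", "body": {
  "moves": [
    [0.18,-0.96,0,0,0,0],
    [0.18,-0.96,0,0,0,0],
    [0.18,-0.96,0,0,0,0],
    [0.18,-0.96,0,0,0,0],
    [0.18,-0.96,0,0,0,0],
    [0.18,-0.96,0,0,0,0],
    [0.18,-0.96,0,0,0,0],
    [0.18,-0.96,0,0,0,0],
    [0.18,-0.96,0,0,0,0],
    [0.18,-0.96,0,0,0,0],
    [0.18,-0.96,0,0,0,0],
    [0.18,-0.96,0,0,0,0],
    [0,0,0.95,0,0,0],
    [0,0,0.95,0,0,0],
    [0,0,0.95,0,0,0],
    [0,0,0.95,0,0,0],
    [0,0,0,0,0,0]
  ],
  "fingers": 45
}}

```text
time: 3.98
ee_pos: [0.4884, 0.2648, 0.1961]
eef_rot: [0.999, 0.05, -0.002, 0.001]
ft_force: [-0.7, -0.2, 0.7]
width: 0.0451
grip_force: 0.0
```

```bash
python3 - <<'E'
from h import *
c=cam('wrist','w1.png');print(c['xyz'],R.from_quat(c['orientation']).as_matrix().round(3).tolist(),c['fx'])
s=read_state();print(s['ee_pos'],R.from_quat(s['eef_rot']).as_matrix().round(3).tolist())
cv2.imwrite('pics/w1b.png',cv2.resize(c['pixels'],(800,600))[:,:,::-1])
E
```

```text
[0.55536337 0.27178607 0.34378278] [[0.1, -0.964, -0.247], [-0.995, -0.097, -0.026], [0.001, 0.249, -0.969]] 331.61073921032994
[0.48930668 0.26560133 0.19826751] [[0.995, 0.1, -0.002], [0.1, -0.995, -0.001], [-0.002, 0.001, -1.0]]
```

View pics/w1b.png

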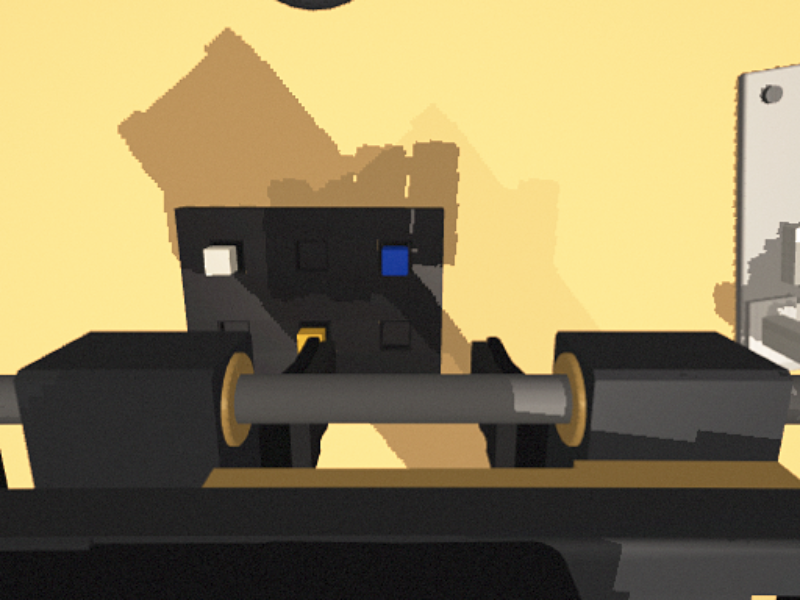

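The wrist view shows the blue lid's top face centred at about (394,261). The white lid is at about (217,261), and the tray's far edge runs from (176,208) to (443,208).

```bash
python3 - <<'E'
from h import *
c=load('wrist');P=pts(c)
px=c['pixels'].astype(int)
m=(px[...,2]>px[...,0]+50)&(P[...,2]>.031)&(P[...,2]<.04)&(P[...,1]>.2)&(P[...,1]<.35)
print(m.sum(),P[m].mean(0),P[m].min(0),P[m].max(0)); 
v,u=np.nonzero(m);print(u.min()/.64,u.max()/.64,v.min()/.64,v.max()/.64)
b=onz(c,394.5*.64-.2,260*.64-.2,.034);w=onz(c,217*.64-.2,259*.64-.2,.034)
print('blue',b,'white',w,'dist',np.linalg.norm(b-w),'yaw',np.degrees(np.arctan2((b-w)[0],-(b-w)[1])))
e=[onz(c,x*.64,208*.64,.014) for x in (176,443)];d=e[1]-e[0];print(e,np.linalg.norm(d),'yaw',np.degrees(np.arctan2(d[0],-d[1])))
E
```

```text
287 [0.49586003 0.27075567 0.03366569] [0.48734685 0.26244678 0.0313896 ] [0.50404613 0.27894485 0.03551994]
381.25 406.25 248.4375 273.4375
blue [0.49672996 0.2706218  0.034     ] white [0.48654951 0.37761808 0.034     ] dist 0.10747951691980533 yaw 5.435198583618195
[array([0.51199667, 0.41013719, 0.014     ]), array([0.5289444 , 0.24312114, 0.014     ])] 0.16787371800270484 yaw 5.794181420991175
```

{"method": "carry_out", "body": {
  "moves": [
    [0.18,-0.11,0,0,0,0],
    [0,0,0.9,0,0,0],
    [0,0,0.9,0,0,0],
    [0,0,0.9,0,0,0],
    [0,0,0.5,0,0,0],
    [0,0,0.4,0,0,0],
    [0,0,0.3,0,0,0],
    [0,0,0,0,0,0],
    [0,0,0,0,0,0]
  ]
}}

```text
time: 5.15
ee_pos: [0.4969, 0.2713, 0.0433]
eef_rot: [0.999, 0.05, 0.001, -0.0]
ft_force: [-0.5, 0.0, 0.6]
width: 0.0451
grip_force: 0.0
```

```bash
python3 - <<'E'
from h import *
plan((.496,.2706,.036),(.9952,.098,0),(0,0,-1))
E
```

```text
pos [0.4969 0.2713 0.0433] target [0.496  0.2706 0.036 ]
 shift in current axes [-0.025  0.015  0.182]  turn [-0.002 -0.008  0.015]  shift in turned axes [-0.025  0.015  0.183]
```

{"method": "carry_out", "body": {
  "moves": [
    [-0.02,0.01,0.2,0,0,0],
    [0,0,0,0,0,0]
  ]
}}

```text
time: 5.4
ee_pos: [0.4954, 0.2702, 0.0341]
eef_rot: [0.999, 0.05, -0.0, 0.0]
ft_force: [-0.3, -0.2, 0.4]
width: 0.0451
grip_force: 0.0
```

{"method": "carry_out", "body": {
  "moves": [
    [0,0,0,0,0,0],
    [0,0,0,0,0,0],
    [0,0,0,0,0,0],
    [0,0,0,0,0,0],
    [0,0,0,0,0,0]
  ],
  "fingers": 5,
  "force": 12
}}

```text
time: 6.02
ee_pos: [0.4958, 0.2705, 0.0346]
eef_rot: [0.999, 0.05, 0.0, 0.0]
ft_force: [0.0, 1.2, 1.0]
width: 0.016
grip_force: 12.0
```

{"method": "carry_out", "body": {
  "moves": [
    [0,0,-0.3,0,0,0],
    [0,0,-0.7,0,0,0],
    [0,0,-0.95,0,0,0],
    [0,0,-0.95,0,0,0],
    [0,0,-0.95,0,0,0],
    [0,0,-0.95,0,0,0],
    [0,0,-0.95,0,0,0],
    [0,0,-0.95,0,0,0],
    [0,0,0,0,0,0]
  ]
}}

```text
time: 7.15
ee_pos: [0.4962, 0.2716, 0.3062]
eef_rot: [0.999, 0.05, 0.002, -0.001]
ft_force: [0.3, -0.2, -0.8]
width: 0.0155
grip_force: 12.0
```

```bash
python3 - <<'E'
from h import *
q=np.load('q.npy');o,F=frame(q)
print('nest',o+F@[0,.085,.186],'F',F.round(3).tolist())
# module centre relative: bottom 6 + grip; TCP z at grasp ~.0355 vs module centre .020 -> 15.5mm ahead
plan(o+F@[0,.085,.186+.0155+.06],F[:,0],-F[:,2])
E
```

```text
nest [ 0.49135431 -0.03643712  0.18847501] F [[0.94, -0.248, -0.234], [0.24, 0.969, -0.06], [0.242, -0.0, 0.97]]
pos [0.4962 0.2716 0.3062] target [ 0.4737 -0.041   0.2617]
 shift in current axes [-1.354  7.72   1.091]  turn [ 0.121  1.71  -1.066]  shift in turned axes [-2.678  7.432  0.478]
```

{"method": "carry_out", "body": {
  "moves": [
    [-0.18,0.86,0,0,0,0],
    [-0.18,0.86,0,0,0,0],
    [-0.18,0.86,0,0,0,0],
    [-0.18,0.86,0,0,0,0],
    [-0.18,0.86,0,0,0,0],
    [-0.18,0.86,0,0,0,0],
    [-0.18,0.86,0,0,0,0],
    [-0.18,0.86,0,0,0,0],
    [-0.18,0.89,0,0,0,0],
    [0,0,0,0.06,0.85,-0.53],
    [0,0,0,0.06,0.85,-0.53],
    [0,0,0,0,0,0],
    [0,0,0,0,0,0]
  ]
}}

```text
time: 8.78
ee_pos: [0.4623, -0.0448, 0.3026]
eef_rot: [0.985, 0.123, 0.117, -0.014]
ft_force: [0.8, -0.1, -0.7]
width: 0.0157
grip_force: 12.0
```

```bash
python3 - <<'E'
from h import *
c=cam('wrist')
cv2.imwrite('pics/w2b.png',cv2.resize(c['pixels'],(800,600),interpolation=cv2.INTER_CUBIC)[:,:,::-1])
q=np.load('q.npy');o,F=frame(q)
plan(o+F@[0,.085,.186+.0146+.04],F[:,0],-F[:,2])
E
```

```text
pos [ 0.4626 -0.0447  0.3025] target [ 0.4786 -0.0397  0.2415]
 shift in current axes [ 0.049 -0.023  1.582]  turn [ 0.006  0.061 -0.01 ]  shift in turned axes [ 0.036 -0.022  1.582]
```

View pics/w2b.png

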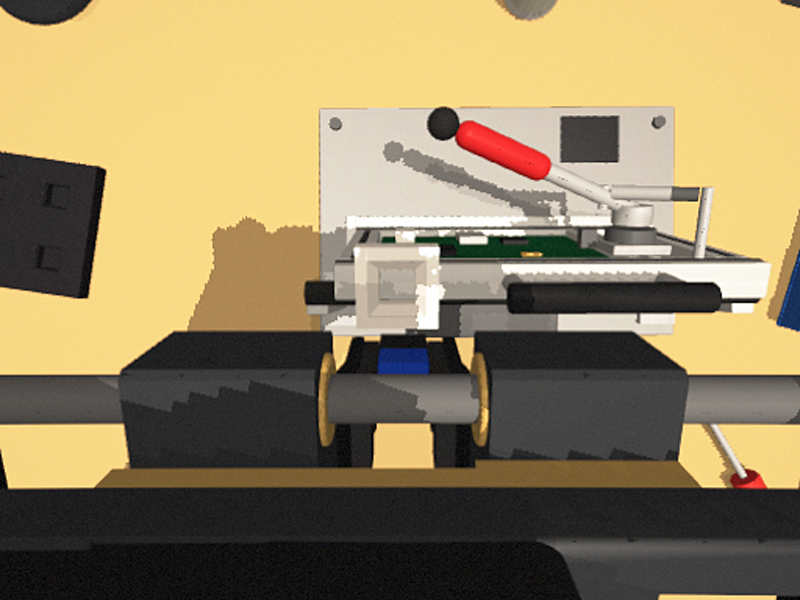

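The wrist view shows the nest top with corners near (354,248), (438,248), (441,330) and (355,330), so its centre is about (397,289). The handle bar runs from (508,297) to (721,296). The plate's front corners are at (319,107) and (673,107), the foot ball at (443,124) and the red grip at (503,150).

```bash
cat > fit.py <<'E'
from h import *
def fit(c,px,feat,q0):
    K=np.array([[c['fx'],0,c['cx']],[0,c['fy'],c['cy']],[0,0,1]],float)
    RM=R.from_quat(c['orientation']).as_matrix()
    def proj(X): return cv2.projectPoints(X,cv2.Rodrigues(RM.T)[0],-RM.T@c['xyz'],K,np.array([float(c['k1']),0,0,0]))[0][:,0]
    def mod(x):
        o,F=frame(x);C=frame(x,0)[1];oc=o*[1,1,0]
        return np.array([oc+C@np.array(v) if k=='c' else o+F@np.array(v) for k,v in feat])
    f=least_squares(lambda x:(proj(mod(x))-px).ravel(),q0,loss='soft_l1')
    return f.x,(proj(mod(f.x))-px).round(2).tolist()
E
python3 - <<'E'
from fit import *
c=load('wrist');q0=np.load('q.npy')
px=np.array([(319,107),(673,107),(354,248),(438,248),(441,330),(355,330),(614,297),(443,124)])*.64-.2
feat=[('c',(.115,.155,.008)),('c',(.115,-.155,.008)),('f',(.022,.107,.186)),('f',(.022,.063,.186)),('f',(-.022,.063,.186)),('f',(-.022,.107,.186)),('f',(0,-.02,.206)),
('f',(.085,-.06+.121*np.cos(np.radians(10)),.128+.121*np.sin(np.radians(10))))]
q,e=fit(c,px,feat,q0);print(q,np.degrees(q[2]),e)
qn,en=fit(c,px[2:6],feat[2:6],q0);print('nest only',qn,np.degrees(qn[2]),en)
np.save('q2.npy',q)
for x in(q0,q,qn):
    o,F=frame(x);print('nest',o+F@[0,.085,.186],'handle',o+F@[0,-.02,.206],'grip',o+F@[.072,.0286,.1436])
P=pts(c);m=(P[...,2]>.178)&(P[...,2]<.2);m[:, :226]=0;m[:,281:]=0;m[:158]=0;m[212:]=0
print('depth nest top',P[m].mean(0))
o,F=frame(q);plan(o+F@[0,.085,.186+.0146+.04],F[:,0],-F[:,2])
E
```

```text
[ 0.55491648 -0.10573311  0.25441628] 14.576979038131713 [[-0.73, -0.71], [0.95, -2.49], [0.23, 0.49], [0.93, 0.15], [-1.61, -0.58], [1.14, -0.24], [-1.7, 0.89], [0.04, 0.37]]
nest only [ 0.5547972  -0.10542606  0.25430766] 14.570755651958374 [[-0.18, 0.53], [0.52, 0.19], [-2.01, -0.54], [0.75, -0.21]]
nest [ 0.49135431 -0.03643712  0.18847501] handle [ 0.51267759 -0.13936296  0.20788092] grip [ 0.58294744 -0.07123193  0.16475284]
nest [ 0.48997462 -0.03479422  0.18847501] handle [ 0.51171838 -0.13763205  0.20788092] grip [ 0.58170919 -0.06921439  0.16475284]
nest [ 0.48986304 -0.03448011  0.18847501] handle [ 0.51159564 -0.1373203   0.20788092] grip [ 0.58159387 -0.06891025  0.16475284]
depth nest top [ 0.4910629  -0.03397457  0.18770324]
pos [ 0.4626 -0.0447  0.3025] target [ 0.4772 -0.0381  0.2415]
 shift in current axes [ 0.027 -0.07   1.577]  turn [ 0.013  0.061 -0.039]  shift in turned axes [ 0.014 -0.067  1.577]
```

{"method": "carry_out", "body": {
  "moves": [
    [0,0,0,0.01,0.06,-0.04],
    [0.02,-0.07,0.8,0,0,0],
    [0,0,0.78,0,0,0],
    [0,0,0.5,0,0,0],
    [0,0,0,0,0,0],
    [0,0,0,0,0,0]
  ]
}}

```text
time: 9.57
ee_pos: [0.4825, -0.0372, 0.2229]
eef_rot: [0.984, 0.126, 0.122, -0.015]
ft_force: [0.7, 0.0, -0.3]
width: 0.0162
grip_force: 12.0
```

```bash
python3 - <<'E'
from h import *
q=np.load('q2.npy');o,F=frame(q)
plan(o+F@[0,.085,.186+.0146],F[:,0],-F[:,2])
E
```

```text
pos [ 0.4825 -0.0372  0.2229] target [ 0.4866 -0.0357  0.2026]
 shift in current axes [-0.018 -0.011  0.517]  turn [ 0.006 -0.017  0.005]  shift in turned axes [-0.017 -0.011  0.517]
```

{"method": "carry_out", "body": {
  "moves": [
    [0,0,0.12,0,0,0],
    [0,0,0.12,0,0,0],
    [0,0,0.1,0,0,0],
    [0,0,0,0,0,0]
  ]
}}

```text
time: 10.07
ee_pos: [0.4851, -0.0364, 0.2085]
eef_rot: [0.984, 0.126, 0.122, -0.015]
ft_force: [-0.3, 0.1, 0.4]
width: 0.0162
grip_force: 12.0
```

{"method": "carry_out", "body": {
  "moves": [
    [0,0,0.06,0,0,0],
    [0,0,0.05,0,0,0],
    [0,0,0,0,0,0]
  ]
}}

```text
time: 10.45
ee_pos: [0.4862, -0.0362, 0.2044]
eef_rot: [0.984, 0.126, 0.122, -0.015]
ft_force: [-0.6, -0.4, 0.3]
width: 0.016
grip_force: 12.0
```

{"method": "carry_out", "body": {
  "moves": [
    [0,0,0.02,0,0,0],
    [0,0,0.02,0,0,0],
    [0,0,0,0,0,0]
  ]
}}

```text
time: 10.82
ee_pos: [0.4867, -0.0361, 0.203]
eef_rot: [0.984, 0.126, 0.122, -0.015]
ft_force: [0.8, 0.5, 0.5]
width: 0.0163
grip_force: 12.0
```

{"method": "carry_out", "body": {
  "moves": [
    [0,0,0,0,0,0],
    [0,0,0,0,0,0],
    [0,0,0,0,0,0]
  ],
  "fingers": 30
}}

```text
time: 11.2
ee_pos: [0.4867, -0.0361, 0.2031]
eef_rot: [0.984, 0.126, 0.122, -0.015]
ft_force: [0.3, -0.8, 0.7]
width: 0.0287
grip_force: 0.1
```

{"method": "carry_out", "body": {
  "moves": [
    [0,0,-0.3,0,0,0],
    [0,0,-0.7,0,0,0],
    [0,0,-0.9,0,0,0],
    [0,0,-0.9,0,0,0],
    [0,0,0,0,0,0]
  ]
}}

```text
time: 11.82
ee_pos: [0.461, -0.0431, 0.3152]
eef_rot: [0.984, 0.126, 0.124, -0.014]
ft_force: [0.3, 0.3, -0.2]
width: 0.0299
grip_force: 0.0
```

```bash
python3 - <<'E'
from h import *
c=cam('wrist')
cv2.imwrite('pics/w3b.png',cv2.resize(c['pixels'][40:240,170:490],(800,500),interpolation=cv2.INTER_CUBIC)[:,:,::-1])
q=np.load('q2.npy');o,F=frame(q)
P=pts(c);px=c['pixels'].astype(int)
L=(P-o)@F
m=(px[...,2]>px[...,0]+50)&(abs(L[...,0])<.03)&(abs(L[...,1]-.085)<.03)&(L[...,2]>.17)&(L[...,2]<.23)
print(m.sum(),'lid in frame: mean',L[m].mean(0),'range',np.percentile(L[m],[3,97],axis=0).tolist(), 'top med (expect .200)',np.median(L[m][:,2]))
# leg push prep: TCP above grip at frame (.072, .015)
for y in (.02,.01): print(o+F@[.072,y,.128+ (y+.06)*np.tan(np.radians(10))])
plan(o+F@[.072,.012,.1407]+np.array([0,0,.008+.014+.05]),frame(q,0)[1][:,0],(0,0,-1))
E
```

```text
398 lid in frame: mean [0.00106202 0.08439601 0.19901308] range [[-0.007226428073061513, 0.07701384807816075, 0.19120790666159768], [0.0079018684272007, 0.0918090453987973, 0.20106952928748897]] top med (expect .200) 0.19961255985122522
[ 0.5842234  -0.0774466   0.16330337]
[ 0.58715304 -0.08701734  0.16159248]
pos [ 0.4606 -0.043   0.3133] target [ 0.5866 -0.0851  0.2339]
 shift in current axes [2.209 1.806 2.613]  turn [ 0.02  -1.78   0.002]  shift in turned axes [2.784 1.811 1.985]
```

View pics/w3b.png

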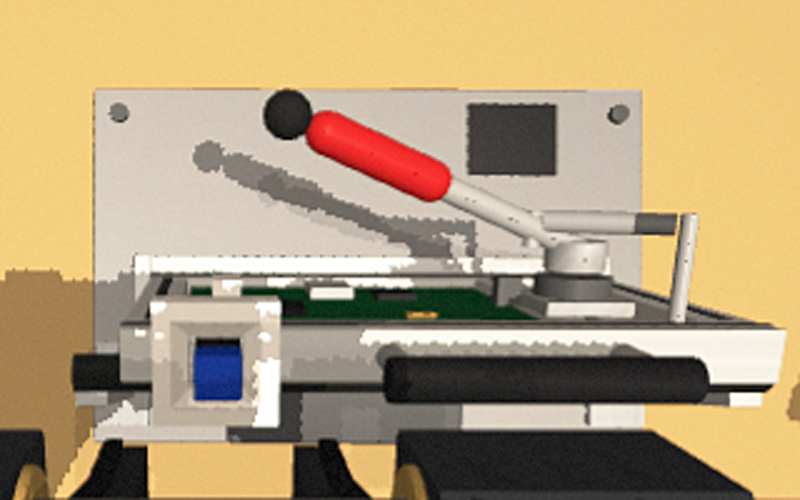

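The module's lid top sits 199.6 mm up the frame (200 mm expected) and is centred in the nest, so it is home. Next is the kickstand. I'll tilt the tool about frame x so the gripper body stays clear of the hub.

```bash
cat > leg.py <<'E'
from h import *
q=np.load('q2.npy');o,F=frame(q);C=frame(q,0)[1]
t=np.radians(25);tz=C@[0,-np.sin(t),-np.cos(t)]
def tip(a,r=.085,up=0):
    a=np.radians(a);return o+F@[.035+.41*r,-.06+r*np.cos(a)-.008*np.sin(a),.128+r*np.sin(a)+.008*np.cos(a)+up]
E
python3 - <<'E'
from leg import *
R1=plan(tip(10,up=.04)-.014*tz,C[:,0],tz)
A=[10,-5,-20,-35,-50,-62,-72]
pr=tip(10,up=.04)
for a in A:
    n=tip(a);print(a,n.round(4),(R1.T@(n-pr)/.04).round(2));pr=n
c=load('wrist');P=pts(c);px=c['pixels'].astype(int);L=(P-o)@F
m=(px[...,0]>150)&(px[...,1]<70)&(P[...,2]>.12)&(P[...,2]<.22)&(abs(L[...,1])<.1)
print('red',m.sum(),np.percentile(L[m],[5,50,95],axis=0).round(4).tolist())
E
```

```text
pos [ 0.4606 -0.043   0.3133] target [ 0.5688 -0.073   0.2226]
 shift in current axes [1.796 1.399 2.801]  turn [-3.089 -1.751 -0.386]  shift in turned axes [2.43  0.315 2.651]
10 [ 0.5796 -0.0762  0.1711] [ 0.24 -0.41  0.88]
-5 [ 0.584  -0.0719  0.1496] [ 0.13 -0.3   0.45]
-20 [ 0.5899 -0.0733  0.1282] [ 0.13 -0.16  0.52]
-35 [ 0.5968 -0.0801  0.1081] [ 0.12 -0.02  0.54]
-50 [ 0.6044 -0.0921  0.0909] [0.11 0.12 0.53]
-62 [ 0.6105 -0.1047  0.0799] [0.07 0.2  0.39]
-72 [ 0.6155 -0.117   0.0731] [0.04 0.22 0.29]
red 912 [[0.0593, 0.0018, 0.1447], [0.0711, 0.0254, 0.1497], [0.0833, 0.0482, 0.1538]]
```

{"method": "carry_out", "body": {
  "moves": [
    [0,0,0,-0.77,-0.44,-0.1],
    [0,0,0,-0.77,-0.44,-0.1],
    [0,0,0,-0.77,-0.44,-0.1],
    [0,0,0,-0.77,-0.44,-0.1],
    [0.81,0.1,0,0,0,0],
    [0.81,0.1,0,0,0,0],
    [0.81,0.1,0,0,0,0],
    [0,0,0.88,0,0,0],
    [0,0,0.88,0,0,0],
    [0,0,0.88,0,0,0],
    [0,0,0,0,0,0],
    [0,0,0,0,0,0]
  ],
  "fingers": 0
}}

```text
time: 13.38
ee_pos: [0.5682, -0.0707, 0.2214]
eef_rot: [0.969, 0.126, 0.026, 0.213]
ft_force: [0.2, 0.2, 0.7]
width: 0.0009
grip_force: 0.0
```

```bash
python3 - <<'E'
from leg import *
plan(tip(10,up=.04)-.014*tz,C[:,0],tz)
c=cam('side')
cv2.imwrite('pics/s4.png',cv2.resize(c['pixels'][90:270,200:400],(800,600),interpolation=cv2.INTER_CUBIC)[:,:,::-1])
E
```

```text
pos [ 0.5682 -0.0707  0.2214] target [ 0.5688 -0.073   0.2226]
 shift in current axes [ 0.     0.064 -0.001]  turn [-0.023  0.012  0.029]  shift in turned axes [ 0.001  0.064 -0.001]
```

View pics/s4.png

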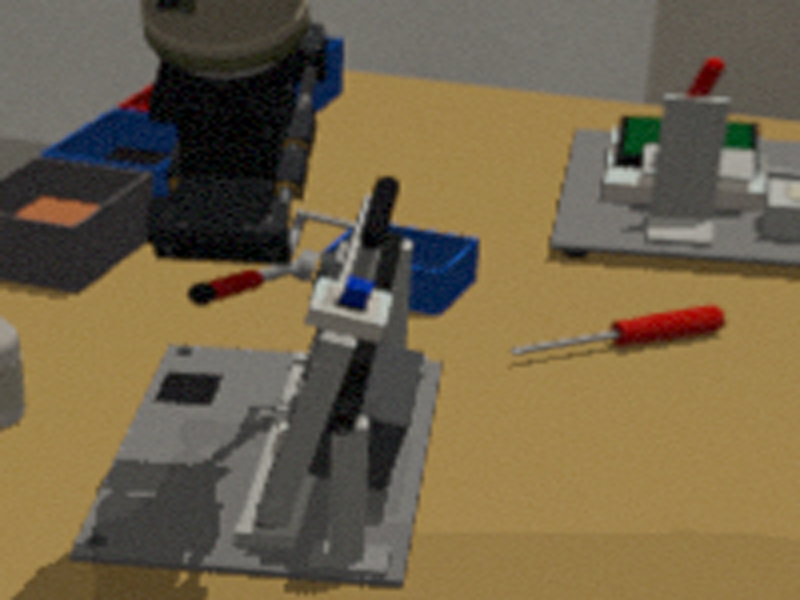

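The view shows the gripper body in front of and above the leg and clear of the frame. The module sits in the nest at (357,292).

{"method": "carry_out", "body": {
  "moves": [
    [0.12,-0.17,0.44,0,0,0],
    [0.1,-0.16,0.34,0,0,0],
    [0.07,-0.15,0.22,0,0,0],
    [0.06,-0.15,0.23,0,0,0],
    [0,0,0,0,0,0]
  ]
}}

```text
time: 14.05
ee_pos: [0.5804, -0.0658, 0.1642]
eef_rot: [0.969, 0.126, 0.025, 0.213]
ft_force: [-0.8, -0.3, 1.6]
width: 0.0001
grip_force: 0.4
```

{"method": "carry_out", "body": {
  "moves": [
    [0.07,-0.08,0.26,0,0,0],
    [0.06,-0.08,0.26,0,0,0],
    [0.06,-0.01,0.27,0,0,0],
    [0.06,-0.01,0.27,0,0,0],
    [0,0,0,0,0,0]
  ]
}}

```text
time: 14.68
ee_pos: [0.5926, -0.0752, 0.1224]
eef_rot: [0.969, 0.125, 0.025, 0.213]
ft_force: [-0.3, 0.4, -0.4]
width: 0.0003
grip_force: 0.0
```

{"method": "carry_out", "body": {
  "moves": [
    [0.05,0.06,0.26,0,0,0],
    [0.05,0.06,0.26,0,0,0],
    [0.04,0.1,0.2,0,0,0],
    [0.04,0.1,0.2,0,0,0],
    [0,0,0,0,0,0]
  ]
}}

```text
time: 15.3
ee_pos: [0.6067, -0.0998, 0.0951]
eef_rot: [0.969, 0.125, 0.025, 0.214]
ft_force: [-0.1, -0.1, 0.6]
width: 0.0006
grip_force: 0.0
```

```bash
python3 - <<'E'
from leg import *
plan(tip(-62)-.014*tz,C[:,0],tz)
for n in('top','side'):
  c=cam(n);P=pts(c);px=c['pixels'].astype(int);L=(P-o)@F
  m=(px[...,0]>100)&(px[...,1]<60)&(px[...,2]<60)&(abs(L[...,0]-.06)<.05)&(abs(L[...,1])<.16)&(L[...,2]>-.02)&(L[...,2]<.2)
  print(n,m.sum(),np.percentile(L[m],[5,50,95],axis=0).round(3).tolist() if m.any() else '')
E
```

```text
pos [ 0.6067 -0.0998  0.0951] target [ 0.609  -0.099   0.0926]
 shift in current axes [ 0.062 -0.029  0.054]  turn [-0.021  0.028  0.02 ]  shift in turned axes [ 0.062 -0.029  0.054]
top 16 [[0.062, -0.089, 0.007], [0.073, -0.081, 0.044], [0.084, -0.077, 0.07]]
side 0
```

The red grip is now at about y −0.08, z 0.044 in the frame, which matches fully down. Retracting, then going to the handle.

{"method": "carry_out", "body": {
  "moves": [
    [0,0,-0.5,0,0,0],
    [0,0,-0.9,0,0,0],
    [0,0,-0.9,0,0,0],
    [0,0,-0.9,0,0,0],
    [0,0,-0.9,0,0,0],
    [0,0,-0.9,0,0,0],
    [0,0,0,0.8,0,0],
    [0,0,0,0.8,0,0],
    [0,0,0,0.8,0,0],
    [0,0,0,0.7,0,0],
    [0,0,0,0,0,0]
  ],
  "fingers": 45
}}

```text
time: 16.77
ee_pos: [0.5864, -0.0187, 0.2781]
eef_rot: [0.992, 0.127, -0.001, 0.001]
ft_force: [-0.1, -0.6, -0.2]
width: 0.0452
grip_force: 0.0
```

```bash
python3 - <<'E'
from leg import *
print(read_state()['joint_positions'].round(2))
g=o+F@[0,-.02,.206]; print('handle',g)
for sgn in (1,-1): plan(g+.10*F[:,2],sgn*F[:,1],-F[:,2])
E
```

```text
[ 0.73  0.39 -1.    1.46  0.33  1.47 -1.59]
handle [ 0.51171838 -0.13763205  0.20788092]
pos [ 0.5864 -0.0187  0.2781] target [ 0.4883 -0.1437  0.3049]
 shift in current axes [-3.161  2.409 -0.659]  turn [ -1.385   1.398 -11.189]  shift in turned axes [-2.407 -2.904 -1.416]
pos [ 0.5864 -0.0187  0.2781] target [ 0.4883 -0.1437  0.3049]
 shift in current axes [-3.161  2.409 -0.659]  turn [ 1.397  1.385 11.186]  shift in turned axes [ 2.407  2.904 -1.416]
```

{"method": "carry_out", "body": {
  "moves": [
    [0,0,-0.8,0,0,0],
    [-0.8,0.6,0,0,0,0],
    [-0.8,0.6,0,0,0,0],
    [-0.8,0.6,0,0,0,0],
    [-0.76,0.6,0,0,0,0],
    [0,0,0,0,0,0.8],
    [0,0,0,0,0,0.8],
    [0,0,0,0,0,0]
  ]
}}

```text
time: 17.77
ee_pos: [0.4884, -0.1407, 0.3102]
eef_rot: [1.0, 0.018, -0.002, 0.002]
ft_force: [0.6, 0.4, 0.3]
width: 0.0449
grip_force: 0.0
```

```bash
python3 - <<'E'
from leg import *
print(read_state()['joint_positions'].round(2))
g=o+F@[0,-.02,.206]
plan(g+.10*F[:,2],-F[:,1],-F[:,2])
c=cam('wrist');P=pts(c);px=c['pixels'].astype(int);L=(P-o)@F
m=(px[...,0]>px[...,1]*3)&(px[...,0]>px[...,2]*3)&(px[...,0]>60)&(abs(L[...,1])<.16)&(L[...,2]>-.02)&(L[...,2]<.2)&(L[...,0]>.03)
print(m.sum(),np.percentile(L[m],[5,50,95],axis=0).round(3).tolist() if m.any() else '')
m=(px.max(-1)<60)&(abs(L[...,1]+.02)<.06)&(L[...,2]>.195)&(L[...,2]<.23)&(abs(L[...,0])<.03)
print('bar',m.sum(),np.percentile(L[m],[3,50,97],axis=0).round(4).tolist() if m.any() else '')
cv2.imwrite('pics/w5.png',cv2.resize(c['pixels'],(800,600),interpolation=cv2.INTER_CUBIC)[:,:,::-1])
E
```

```text
[ 1.1   0.14 -0.99  1.6   0.12  1.47 -1.43]
pos [ 0.4884 -0.1407  0.3102] target [ 0.4883 -0.1437  0.3049]
 shift in current axes [-0.004  0.074  0.133]  turn [1.517 1.186 9.639]  shift in turned axes [0.072 0.052 0.123]
393 [[0.063, -0.083, 0.028], [0.074, -0.074, 0.054], [0.085, -0.066, 0.072]]
bar 2615 [[-0.005, -0.0659, 0.2068], [0.0035, -0.0203, 0.2124], [0.0084, 0.0265, 0.2143]]
```

View pics/w5.png

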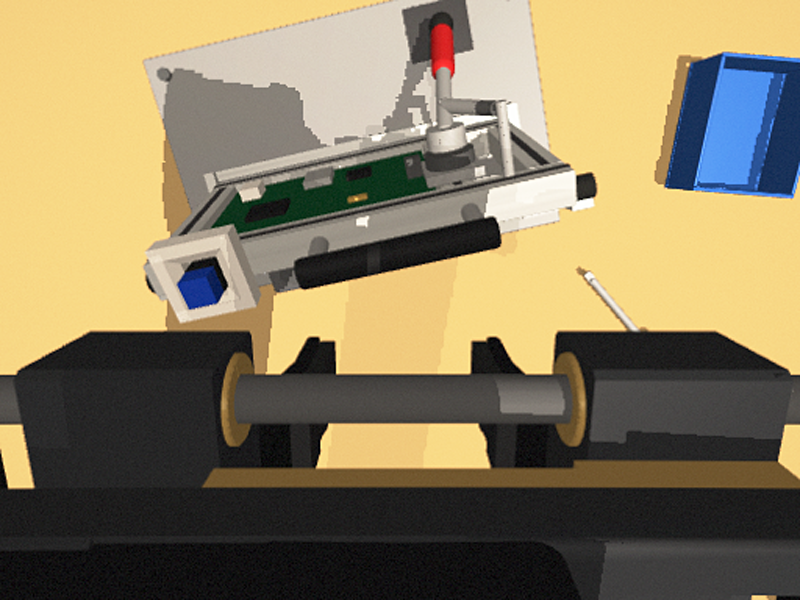

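The leg is down: the red grip is at (443,48) and the foot at (440,18), over the dark pad. The bar is centred at y = −0.020 in the frame, as modelled, and the module is seated.

{"method": "carry_out", "body": {
  "moves": [
    [0,0,0,0.117,0.091,0.742],
    [0,0,0,0.117,0.091,0.742],
    [0,0,0,0.117,0.091,0.742],
    [0,0,0,0.117,0.091,0.742],
    [0,0,0,0.117,0.091,0.742],
    [0,0,0,0.117,0.091,0.742],
    [0,0,0,0.117,0.091,0.742],
    [0,0,0,0.117,0.091,0.742],
    [0,0,0,0.117,0.091,0.742],
    [0,0,0,0.117,0.091,0.742],
    [0,0,0,0.117,0.091,0.742],
    [0,0,0,0.117,0.091,0.742],
    [0,0,0,0.117,0.091,0.742],
    [0,0,0,0,0,0]
  ]
}}

```text
time: 19.58
ee_pos: [0.4882, -0.1415, 0.3097]
eef_rot: [0.785, -0.607, 0.074, -0.097]
ft_force: [-0.3, -0.3, -0.2]
width: 0.0448
grip_force: 0.0
```

```bash
python3 - <<'E'
from leg import *
print(read_state()['joint_positions'].round(2))
g=o+F@[0,-.02,.206]
plan(g+.05*F[:,2],-F[:,1],-F[:,2])
plan(g-.005*F[:,2],-F[:,1],-F[:,2])
E
```

```text
[ 1.23 -0.1  -0.88  1.77 -0.23  1.23 -2.48]
pos [ 0.4882 -0.1415  0.3097] target [ 0.5    -0.1407  0.2564]
 shift in current axes [0.056 0.04  1.363]  turn [ 0.002  0.009 -0.007]  shift in turned axes [0.054 0.04  1.363]
pos [ 0.4882 -0.1415  0.3097] target [ 0.5129 -0.1373  0.203 ]
 shift in current axes [0.057 0.04  2.738]  turn [ 0.002  0.009 -0.007]  shift in turned axes [0.054 0.04  2.738]
```

Joint 7 is close to its limit, so I'm turning half a turn back for margin.

{"method": "carry_out", "body": {
  "moves": [
    [0,0,0,0,0,-0.9375],
    [0,0,0,0,0,-0.9375],
    [0,0,0,0,0,-0.9375],
    [0,0,0,0,0,-0.9375],
    [0,0,0,0,0,-0.9375],
    [0,0,0,0,0,-0.9375],
    [0,0,0,0,0,-0.9375],
    [0,0,0,0,0,-0.9375],
    [0,0,0,0,0,-0.9375],
    [0,0,0,0,0,-0.9375],
    [0,0,0,0,0,-0.9375],
    [0,0,0,0,0,-0.9375]
  ]
}}

```text
time: 21.08
ee_pos: [0.4885, -0.1418, 0.3096]
eef_rot: [0.984, 0.128, 0.121, -0.016]
ft_force: [-0.8, 0.1, 0.3]
width: 0.0449
grip_force: 0.0
```

{"method": "carry_out", "body": {
  "moves": [
    [0,0,0,0,0,-0.9375],
    [0,0,0,0,0,-0.9375],
    [0,0,0,0,0,-0.9375],
    [0,0,0,0,0,-0.9375],
    [0,0,0,0,0,-0.9375],
    [0,0,0,0,0,-0.9375],
    [0,0,0,0,0,-0.9375],
    [0,0,0,0,0,-0.9375],
    [0,0,0,0,0,-0.9375],
    [0,0,0,0,0,-0.9375],
    [0,0,0,0,0,-0.9375],
    [0,0,0,0,0,-0.9375],
    [0,0,0,0,0,0]
  ]
}}

```text
time: 22.7
ee_pos: [0.4885, -0.1419, 0.3096]
eef_rot: [0.608, 0.785, 0.097, 0.074]
ft_force: [-0.1, -1.2, 0.8]
width: 0.0451
grip_force: 0.0
```

```bash
python3 - <<'E'
from leg import *
print(read_state()['joint_positions'].round(2))
g=o+F@[0,-.02,.206]
plan(g+.05*F[:,2],F[:,1],-F[:,2])
plan(g-.005*F[:,2],F[:,1],-F[:,2])
E
```

```text
[ 1.03 -0.09 -0.69  1.78 -0.2   1.23  0.63]
pos [ 0.4885 -0.1419  0.3096] target [ 0.5    -0.1407  0.2564]
 shift in current axes [-0.047 -0.044  1.36 ]  turn [ 0.    -0.017 -0.012]  shift in turned axes [-0.044 -0.044  1.36 ]
pos [ 0.4885 -0.1419  0.3096] target [ 0.5129 -0.1373  0.203 ]
 shift in current axes [-0.051 -0.044  2.735]  turn [ 0.    -0.017 -0.012]  shift in turned axes [-0.044 -0.044  2.735]
```

{"method": "carry_out", "body": {
  "moves": [
    [-0.05,-0.04,0.7,0,0,0],
    [0,0,0.7,0,0,0],
    [0,0,0.5,0,0,0],
    [0,0,0.4,0,0,0],
    [0,0,0.25,0,0,0],
    [0,0,0.15,0,0,0],
    [0,0,0,0,0,0]
  ]
}}

```text
time: 23.58
ee_pos: [0.5127, -0.1378, 0.2045]
eef_rot: [0.609, 0.784, 0.098, 0.074]
ft_force: [0.2, 0.6, 0.1]
width: 0.0449
grip_force: 0.0
```

{"method": "carry_out", "body": {
  "moves": [
    [0,0,0,0,0,0],
    [0,0,0,0,0,0],
    [0,0,0,0,0,0],
    [0,0,0,0,0,0],
    [0,0,0,0,0,0]
  ],
  "fingers": 24
}}

```text
time: 24.2
ee_pos: [0.5127, -0.1378, 0.2046]
eef_rot: [0.609, 0.784, 0.098, 0.074]
ft_force: [0.2, -0.3, 0.1]
width: 0.0243
grip_force: 0.0
```

{"method": "carry_out", "body": {
  "moves": [
    [0,0,0,0,0,0],
    [0,0,0,0,0,0],
    [0,0,0,0,0,0],
    [0,0,0,0,0,0]
  ],
  "fingers": 10,
  "force": 8
}}

```text
time: 24.7
ee_pos: [0.5127, -0.1378, 0.2044]
eef_rot: [0.609, 0.784, 0.098, 0.074]
ft_force: [1.2, 0.2, -1.0]
width: 0.0157
grip_force: 8.0
```

{"method": "carry_out", "body": {
  "moves": [
    [0,0,0,0,0,0],
    [0,0.085,0.002,0.125,0,0],
    [0,0.087,0.002,0.125,0,0],
    [0,0.087,0.002,0.125,0,0],
    [0,0.087,0.002,0.125,0,0],
    [0,0.087,0.002,0.125,0,0],
    [0,0,0,0,0,0]
  ],
  "force": 20
}}

```text
time: 25.58
ee_pos: [0.5298, -0.1335, 0.2079]
eef_rot: [0.611, 0.787, 0.063, 0.047]
ft_force: [-0.6, -0.6, 1.3]
width: 0.0151
grip_force: 20.0
```

```bash
cat > chk.py <<'E'
from leg import *
s=read_state();M=R.from_quat(s['eef_rot']).as_matrix()
p=C.T@(s['ee_pos']-o*[1,1,0]);tz=C.T@M[:,2]
print('cradle TCP',p.round(4),'tilt back deg',np.degrees(np.arctan2(tz[0],-tz[2])).round(2),'force cradle',(C.T@s['ft_force']).round(2),'r to runner axis',np.hypot(p[0],p[2]-.016).round(4), 'TCP angle',np.degrees(np.arctan2(-p[0],p[2]-.016)).round(2),'w',s['width'],'t',s['time'])
E
python3 chk.py
```

```text
cradle TCP [-0.0313 -0.0205  0.2079] tilt back deg 9.05 force cradle [-0.73 -0.41  1.34] r to runner axis 0.1944 TCP angle 9.27 w 0.015050916547951982 t 25.575
```

{"method": "carry_out", "body": {
  "moves": [
    [0,0.087,0.002,0.125,0,0],
    [0,0.087,0.002,0.125,0,0],
    [0,0.087,0.002,0.125,0,0],
    [0,0.087,0.002,0.125,0,0],
    [0,0.087,0.002,0.125,0,0],
    [0,0.087,0.002,0.125,0,0],
    [0,0.087,0.002,0.125,0,0],
    [0,0,0,0,0,0],
    [0,0,0,0,0,0]
  ]
}}

```text
time: 26.7
ee_pos: [0.5533, -0.1274, 0.2102]
eef_rot: [0.613, 0.79, 0.015, 0.01]
ft_force: [-2.0, 0.7, 6.1]
width: 0.0151
grip_force: 20.0
```

```bash
python3 chk.py
```

```text
cradle TCP [-0.007  -0.0206  0.2102] tilt back deg 2.07 force cradle [-1.75  1.22  6.09] r to runner axis 0.1943 TCP angle 2.06 w 0.015062714065034372 t 26.7
```

{"method": "carry_out", "body": {
  "moves": [
    [0,0.044,0,0.063,0,0],
    [0,0.044,0,0.063,0,0],
    [0,0,0,0,0,0]
  ]
}}

```text
time: 27.08
ee_pos: [0.5568, -0.1265, 0.2102]
eef_rot: [0.613, 0.79, 0.008, 0.004]
ft_force: [-1.9, 1.1, 6.0]
width: 0.0156
grip_force: 20.0
```

```bash
python3 chk.py
```

```text
cradle TCP [-0.0034 -0.0206  0.2102] tilt back deg 1.05 force cradle [-1.52  1.53  6.  ] r to runner axis 0.1943 TCP angle 1.01 w 0.015594000016017635 t 27.075
```

{"method": "carry_out", "body": {
  "moves": [
    [0,0.044,0,0.063,0,0],
    [0,0.044,0,0.063,0,0],
    [0,0,0,0,0,0]
  ]
}}

```text
time: 27.45
ee_pos: [0.5602, -0.1256, 0.2103]
eef_rot: [0.613, 0.79, 0.001, -0.001]
ft_force: [-0.7, 0.5, 6.0]
width: 0.0156
grip_force: 20.0
```

```bash
python3 chk.py; python3 - <<'E'
from leg import *
c=cam('side')
cv2.imwrite('pics/s6.png',cv2.resize(c['pixels'][110:280,200:370],(600,600),interpolation=cv2.INTER_CUBIC)[:,:,::-1])
E
```

```text
cradle TCP [ 1.000e-04 -2.060e-02  2.103e-01] tilt back deg 0.05 force cradle [-0.51  0.63  6.  ] r to runner axis 0.1943 TCP angle -0.04 w 0.01557974365758327 t 27.45
```

View pics/s6.png

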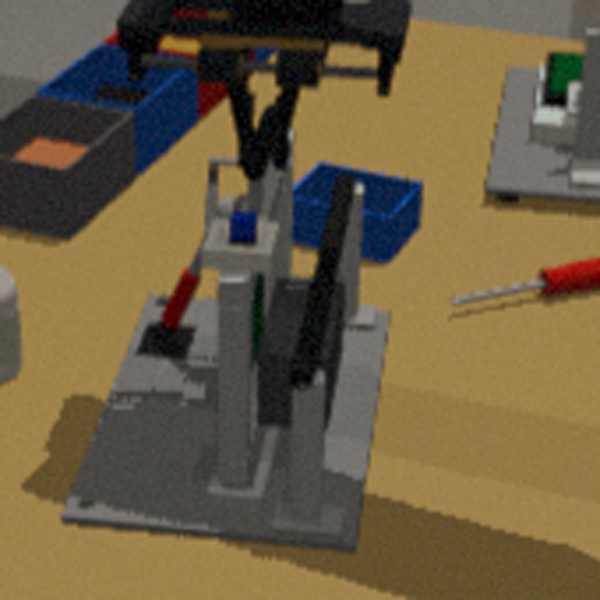

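The frame looks nearly upright and the module is still in place at (243,225). Now I'll inch forward until the foot presses.

{"method": "carry_out", "body": {
  "moves": [
    [0,0.022,0,0.03,0,0],
    [0,0.022,0,0.03,0,0],
    [0,0,0,0,0,0],
    [0,0,0,0,0,0]
  ]
}}

```text
time: 28.0
ee_pos: [0.5616, -0.1253, 0.2103]
eef_rot: [0.613, 0.79, -0.002, -0.004]
ft_force: [-2.3, 1.2, 6.8]
width: 0.0152
grip_force: 20.0
```

```bash
python3 chk.py
```

```text
cradle TCP [ 0.0015 -0.0206  0.2103] tilt back deg -0.45 force cradle [-1.89  1.75  6.82] r to runner axis 0.1943 TCP angle -0.45 w 0.015237504103067154 t 28.0
```

{"method": "carry_out", "body": {
  "moves": [
    [0,0.022,0,0,0,0],
    [0,0,0,0,0,0],
    [0,0,0,0,0,0]
  ]
}}

```text
time: 28.38
ee_pos: [0.5621, -0.1251, 0.2103]
eef_rot: [0.613, 0.79, -0.003, -0.004]
ft_force: [-4.0, 0.6, 8.5]
width: 0.0153
grip_force: 20.0
```

```bash
python3 chk.py
```

```text
cradle TCP [ 0.0021 -0.0206  0.2103] tilt back deg -0.5 force cradle [-3.75  1.61  8.49] r to runner axis 0.1943 TCP angle -0.61 w 0.0152596209541668 t 28.375
```

{"method": "carry_out", "body": {
  "moves": [
    [0,0.025,0,0,0,0],
    [0,0.025,0,0,0,0],
    [0,0,0,0,0,0],
    [0,0,0,0,0,0],
    [0,0,0,0,0,0]
  ]
}}

```text
time: 29.0
ee_pos: [0.5635, -0.1244, 0.2105]
eef_rot: [0.613, 0.79, -0.003, -0.004]
ft_force: [-8.1, 2.3, 11.6]
width: 0.0153
grip_force: 20.0
```

```bash
python3 chk.py; python3 - <<'E'
from leg import *
o0=o;F0=C
c=cam('side');P=pts(c);px=c['pixels'].astype(int);L=(P-o0)@C
m=(px[...,0]>90)&(px[...,1]<50)&(px[...,2]<50)&(abs(L[...,0]-.07)<.05)&(abs(L[...,1])<.16)&(L[...,2]>-.01)&(L[...,2]<.2)
print('red',m.sum(),np.percentile(L[m],[5,50,95],axis=0).round(3).tolist())
m=(px[...,2]>px[...,0]+50)&(abs(L[...,0])<.04)&(abs(L[...,1]-.085)<.04)&(L[...,2]>.16)
print('lid',m.sum(),np.percentile(L[m],[3,50,97],axis=0).round(3).tolist())
cv2.imwrite('pics/s7.png',cv2.resize(c['pixels'][150:280,210:340],(600,600),interpolation=cv2.INTER_CUBIC)[:,:,::-1])
E
```

```text
cradle TCP [ 0.0037 -0.0202  0.2105] tilt back deg -0.56 force cradle [-7.25  4.28 11.57] r to runner axis 0.1945 TCP angle -1.08 w 0.015306638671433422 t 29.0
red 7 [[0.066, -0.076, 0.037], [0.072, -0.068, 0.065], [0.083, -0.065, 0.07]]
lid 49 [[-0.003, 0.078, 0.188], [0.002, 0.092, 0.198], [0.01, 0.095, 0.201]]
```

View pics/s7.png

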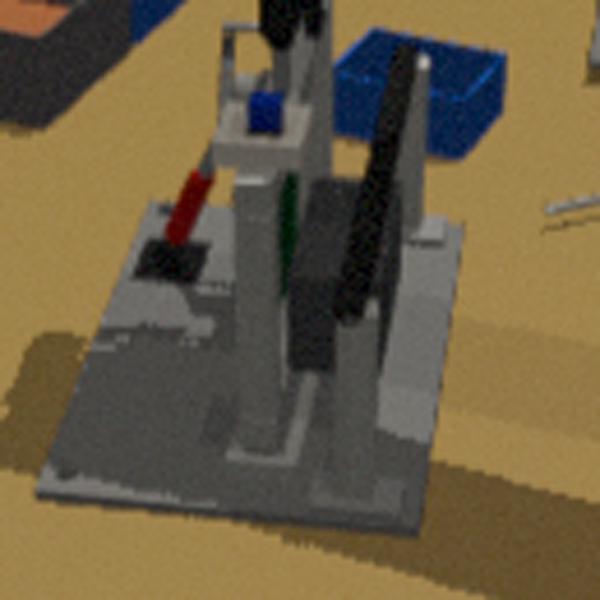

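{"method": "carry_out", "body": {
  "moves": [
    [0,-0.02,0,0,0,0],
    [0,0,0,0,0,0],
    [0,0,0,0,0,0],
    [0,0,0,0,0,0],
    [0,0,0,0,0,0],
    [0,0,0,0,0,0],
    [0,0,0,0,0,0],
    [0,0,0,0,0,0]
  ]
}}

```text
time: 30.05
ee_pos: [0.5629, -0.1248, 0.2104]
eef_rot: [0.613, 0.79, -0.003, -0.004]
ft_force: [-6.7, 0.5, 10.0]
width: 0.0153
grip_force: 20.0
```

```bash
python3 chk.py; python3 -c "
from h import *;print(abs(read_state()['joint_vel']).max())"
```

```text
cradle TCP [ 0.0029 -0.0205  0.2104] tilt back deg -0.55 force cradle [-6.32  2.21  9.98] r to runner axis 0.1944 TCP angle -0.86 w 0.015333127763142973 t 30.05
0.0016985721256940166
```

The frame is still and upright, with the foot pressing at about 6 N push, and the grip is secure. Handing in.

```bash
python3 -c "
from h import *;print(r.close_job())"
```

```text
the job is handed in; nothing more can be done
None
```

The job is handed in at about 30 s of the 58 s allowed: the blue module is home in the nest, the kickstand is down, and the arm is holding the frame upright and still by its handle with the foot pressing on the plate (no verdict was returned).

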